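# Lift the swinging key bucket off its cradle and weigh it

## Robot

A 6-joint arm with a two-finger parallel gripper is mounted at the origin on the work surface. World frame = base frame: x ahead of the robot, y to its left, z up, the work surface at z = 0. Lengths are in m, angles in degrees, forces in N, time in s.
With the tool pointing down it reaches from about 0.375 to 0.9 m from the base axis. Payload 3.1 kg.
Tool frame: the origin (TCP) lies where the fingers leave the gripper's body, on its centre line; the fingertips stand 70 mm ahead of it and the grasp point (between the pads) lies 51 mm ahead of it; z points along the fingers, x is the direction in which the jaws open and shut, and the axes are right-handed (so a half turn about z gives the same grasp; the last joint's range is limited). The gripper opens to 87 mm and grips with 3 to 60 N. Pads are 19 mm wide; open, the fingers measure 117 mm over their backs; the gripper's body (75 mm by 190 mm) begins 51 mm behind the grasp point.
Start: joints at [-77.263, 30.224, 82.088, -0, 67.689, -10.227], TCP at [0.244, -0.575, 0.292] pointing down, gripper open.
Joint ranges: [-176.69, 176.69], [-43.24, 126.21], [12.49, 139.97], [-82, 262], [0, 151.66], [-163.58, 163.58]. Speed limits (degrees/s): [159.86, 159.86, 180, 180, 180, 180].

## Interface

Orientations are given as [roll, pitch, yaw] about the fixed x, y, z axes, in that order (R = Rz(yaw) Ry(pitch) Rx(roll)).
In Python, from bench import observe, cams, finish_job gives the robot as it stands. The module is installed in compiled form; this text tells all that it offers.
- The arm moves only by the shell command python3 -m creep 'ROWS'. ROWS is JSON, a list of rows, each a list of 3 entries, a list of its own where there are three numbers: the closure, from -1 (fully open) to 1 (shut), then the shift along the tool's x, y, z in m, then the turn, a rotation vector about the tool's x, y, z in rad. A call has exactly 8 rows; each row is the pose to reach, as a shift and turn from the pose measured when the call began, along the tool's axes at that moment; what a row does not reach only later rows make up. A row lasts 1/8 s, in which the tool goes at most 62.5 mm and 10.7 degrees, less where a joint would pass 70% of its speed; a pose out of reach is approached as far as the arm can. A call with a gripper value outside its range is refused whole. The fingers move at their own pace and stop on an object; the grip force is fixed at half the most. Time passes only in rows, so rows that repeat a pose let the fingers close, or fill a call up. It gives the time, the measured TCP pose, the force and the opening at its end, in the units of the state.
- observe(): the state, without advancing time (a new reading comes with each control period).
- cams.grab_frame(name): name is "side" or "top"; returns a dict with "pixels" (480x640x3 uint8, red, green, blue), "K" (3x3 intrinsics, pixels), "R" (3x3) and "t" (3): a world point X has camera coordinates R X + t. Camera axes: x right, y down, z forward; pixel columns grow to the right and rows downward; lengths in m; the calibration is good to about 2 mm. A picture is of the moment at which its call begins. There is no depth.
- finish_job(): hands the job in, once; it reports no verdict.
The state is a dict: "clock": time; "joints": joint angles; "dq": joint speeds; "effort": joint torques, N m; "position": TCP position; "tcp_rot": TCP orientation; "force": force on the tool from outside, world axes, zero at the start; "moment": the same for the moment, N m; "opening": finger opening in m.
Only numpy, scipy, OpenCV 4.12 (cv2) and the standard library are available. Lean on these libraries where they do the work, as an engineer would, in place of code of your own. Each camera call takes 0.05 s, during which the arm holds its last target.

## Task

Take the round bucket of key blanks off the forked cradle it swings in and stand it upright in the middle of the counting scale's pan. Lift it upright by its handle bar until its pivot pins are well clear of the forks, without letting it swing over or catch and wrench the cradle, and lower it right down onto the pan before letting go. Leave the oblong bucket hanging undisturbed.

Things in the scene. Friction and masses are not known exactly. Their poses are not given: they have to be found in the camera images.
- round_bucket: Round open steel bucket, 76 mm wide, 78 deep, about 0.5 kg. Origin: centre of its flat underside, z up, 35 mm above the bench as it hangs. Pivot pins 10 mm thick along its y axis, 70 mm up, tips at y +-66; it swings about them. Rigid black handle bar along y above the centre: 14 mm thick (x), 84 long, 22 high, its centre 125 mm above the underside; grip it centred, closing along x.
- round_cradle: Fixed cradle of the round bucket: base plate 120 x 150 mm (x, y), 8 thick, and two red Y-shaped forks at y +-54 mm, 8 thick, about 55 wide at the top. Origin: centre of the underside, on the bench. The pins lie in open-topped V notches, pin axis 105 mm and fork tips 119 mm up: 25 mm of lift frees them.
- square_bucket: Bystander to leave alone: oblong open steel bucket, 104 x 74 mm (x, y), 48 deep, with the same pins and handle, hanging in an identical cradle. Origin: centre of its underside, 60 mm above the bench; the top of its handle is 171 mm above the bench.
- pan_centre (a point): Centre of the top face of the counting scale's flat level steel pan (150 x 160 mm, rigid), 45 mm above the bench. The grey scale body is fixed, 210 x 180 mm, with a low keypad strip on one side; nothing on it stands above the pan.

How it is judged (in metres and radians):
On the way, in this order (a step that is already met when the one before it is completed fails the run):
1. the round bucket is lifted clear of its forks (underside 75 mm or more above the bench) and hangs upright within 15 degrees in the grip (height (world z) of round_bucket above 0.075 m and angle between round_bucket's own z axis and vertical below 0.262 rad and contact force between the fingers and round_bucket above 0.5 N), for 0.1 s.
2. the round bucket is lowered over the pan to within 8 mm of it while still gripped (height (world z) of round_bucket below 0.053 m and horizontal distance between round_bucket and pan_centre below 0.035 m and contact force between the fingers and round_bucket above 0.5 N), for 0.04 s.
At the end, for the whole second after the job is handed in: The round bucket stands upright, at rest and released on the scale's pan, its centre within 30 mm of the pan's centre and its underside on the pan (within 5 mm); the oblong bucket still hangs in its cradle within 15 mm of where it was (horizontal distance between round_bucket and pan_centre below 0.03 m and height (world z) of round_bucket between 0.04 and 0.05 m and angle between round_bucket's own z axis and vertical below 0.1 rad and linear speed of round_bucket below 0.02 m/s and distance of square_bucket from where it was at the start of the episode below 0.015 m); the robot touches nothing.
It fails at once if the round bucket swings or tips more than 20 degrees (angle between round_bucket's own z axis and vertical above 0.35 rad).
It fails at once if the round bucket wrenches or is pressed into its cradle with more than 25 N (contact force between round_bucket and round_cradle above 25 N).
It fails at once if the oblong bucket is disturbed by more than 20 mm (distance of square_bucket from where it was at the start of the episode above 0.02 m).
It also fails if it takes over 48 s, if anything falls off the work surface, if the arm or the gripper's body presses on something with over 40 N, if the wrist force passes 120 N, or if a joint passes its speed limit or range.

## Working session

There is one attempt and no reset: what is moved stays moved. The work goes in short steps, Python scripts to look and compute and a shell command to move; the robot and the scene stay as the last step left them, time stands still between calls to the robot, and variables do not carry over. Pictures are saved under pics/ and viewed, and the job is handed in when it is done.

```bash
mkdir -p pics; python3 - <<'E'
from bench import observe,cams
import cv2
print(observe())
for n in("side","top"):
    f=cams.grab_frame(n); cv2.imwrite(f"pics/{n}0.png",f["pixels"][:,:,::-1]); print(n,f["K"],f["R"],f["t"])
E
```

```text
{'clock': 0.0, 'joints': array([-7.72628552e+01,  3.02768118e+01,  8.21574576e+01, -2.20781080e-03,
        6.76886015e+01, -1.02301960e+01]), 'dq': array([-0.05282092, -0.02690551,  0.027739  , -0.01134684, -0.06132368,
        0.03898643]), 'effort': array([ 5.49738033e-04, -4.40037739e+01, -1.76595926e+01,  6.31685229e-02,
        5.83210762e-02, -1.90201004e-04]), 'position': array([ 0.2437363 , -0.57487119,  0.29128863]), 'tcp_rot': array([-1.79980186e+02,  1.21279934e-01, -6.70317979e+01]), 'force': array([ 0.10675836, -0.04086897,  0.19789601]), 'moment': array([ 0.0219291 , -0.00579919,  0.02230615]), 'opening': 0.08745252160714477}
side [[499.94275347   0.         317.56281827]
 [  0.         499.94275347 245.30997005]
 [  0.           0.           1.        ]] [[-0.9709287  -0.23912566  0.01078812]
 [-0.13671902  0.5170023  -0.84499499]
 [ 0.1964825  -0.82190483 -0.53466539]] [0.52847842 0.1269328  0.89903222]
top [[453.46746897   0.         323.87516513]
 [  0.         453.46746897 243.6027425 ]
 [  0.           0.           1.        ]] [[ 0.02675322 -0.9996114   0.0078301 ]
 [-0.9972732  -0.02722793 -0.06859155]
 [ 0.06877809 -0.0059737  -0.9976141 ]] [-0.02490969  0.53087785  0.83444275]
```

View pics/side0.png

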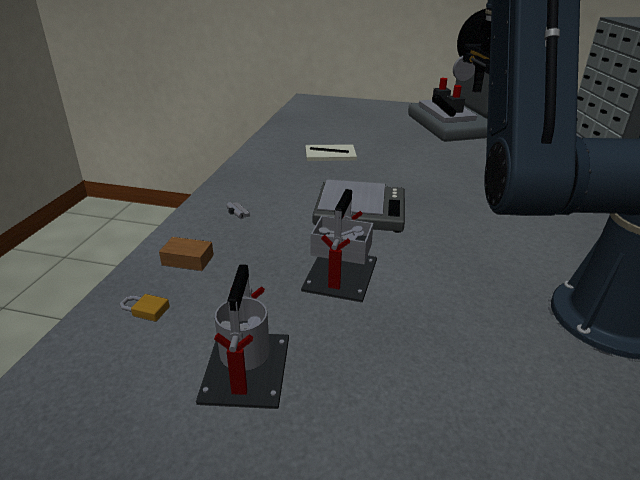

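View pics/top0.png

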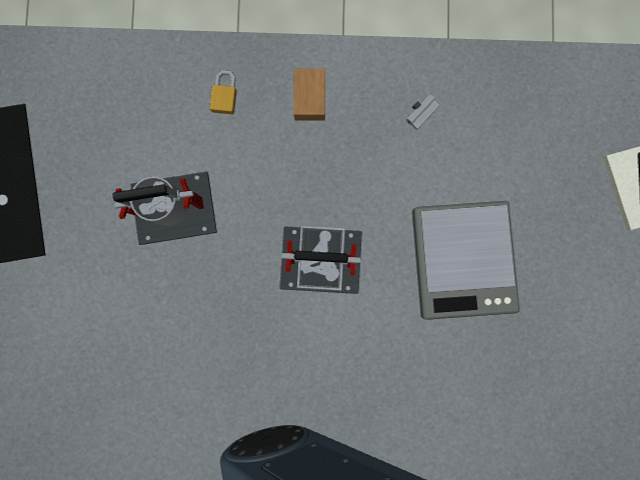

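```bash
python3 - <<'E'
import cv2
t=cv2.imread("pics/top0.png");s=cv2.imread("pics/side0.png")
for n,im,(u,v,w,h),k in(("a",t,(100,160,130,95),6),("b",t,(405,190,125,135),4),("c",s,(190,255,110,155),4),("d",s,(300,165,120,75),6)):
    cv2.imwrite(f"pics/c{n}.png",cv2.resize(im[v:v+h,u:u+w],None,fx=k,fy=k,interpolation=cv2.INTER_CUBIC))
E
```

```text
(no output)
```

View pics/ca.png

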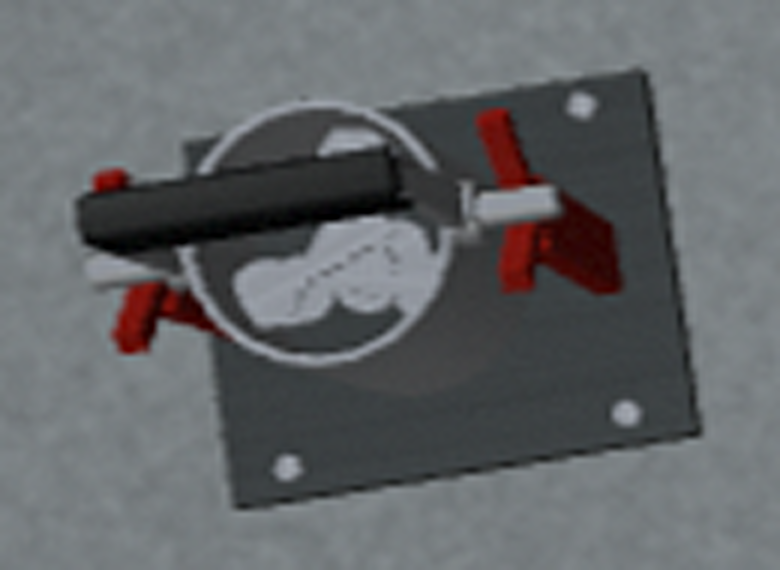

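View pics/cb.png

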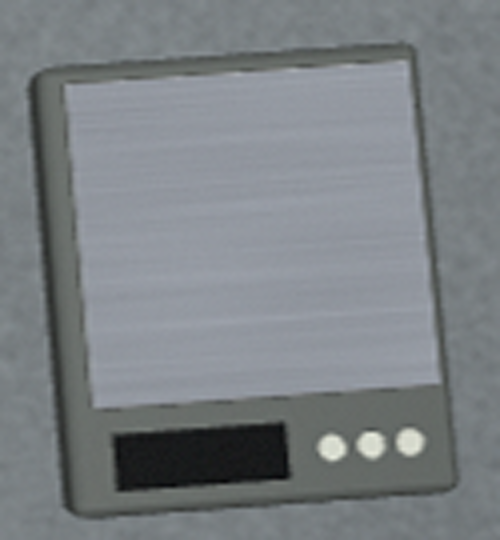

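View pics/cc.png

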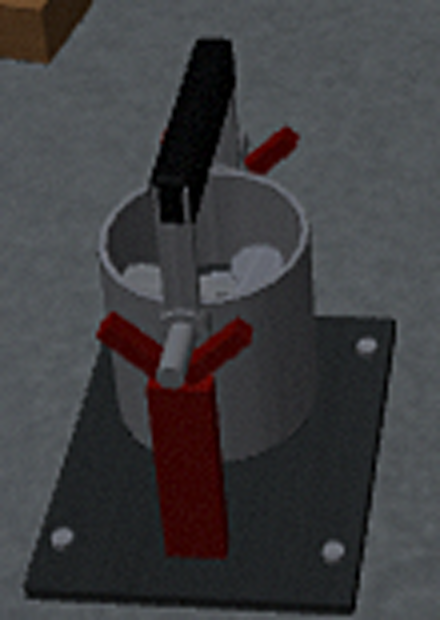

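View pics/cd.png

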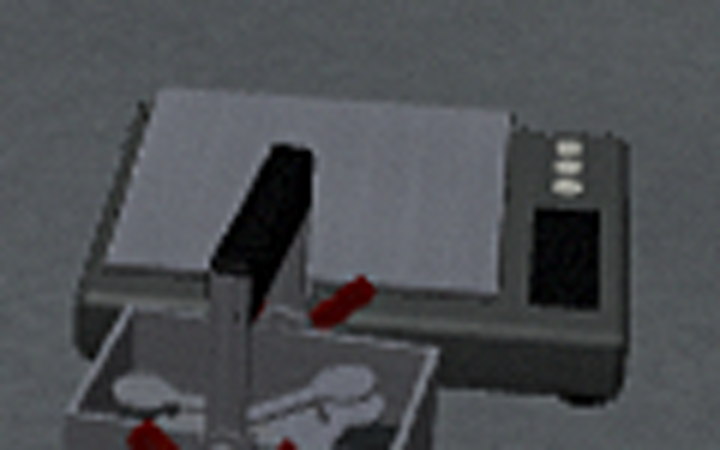

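```bash
cat > h.py <<'E'
import numpy as np, pickle
from scipy.optimize import least_squares
K={};R={};T={}
K['s']=np.array([[499.94275347,0,317.56281827],[0,499.94275347,245.30997005],[0,0,1]])
R['s']=np.array([[-0.9709287,-0.23912566,0.01078812],[-0.13671902,0.5170023,-0.84499499],[0.1964825,-0.82190483,-0.53466539]])
T['s']=np.array([0.52847842,0.1269328,0.89903222])
K['t']=np.array([[453.46746897,0,323.87516513],[0,453.46746897,243.6027425],[0,0,1]])
R['t']=np.array([[0.02675322,-0.9996114,0.0078301],[-0.9972732,-0.02722793,-0.06859155],[0.06877809,-0.0059737,-0.9976141]])
T['t']=np.array([-0.02490969,0.53087785,0.83444275])
def proj(c,X):
    p=K[c]@(R[c]@X+T[c]); return p[:2]/p[2]
def ray(c,uv,z):
    d=R[c].T@np.linalg.inv(K[c])@np.array([*uv,1]); o=-R[c].T@T[c]
    return o+d*(z-o[2])/d[2]
def fit(obs,z0=0,x0=(.6,0,0),zfree=False):
    def f(p):
        c,s=np.cos(p[2]),np.sin(p[2]); r=[]
        for cam,L,uv in obs:
            X=np.array([p[0]+c*L[0]-s*L[1],p[1]+s*L[0]+c*L[1],L[2]+(p[3] if zfree else z0)])
            r+=list(proj(cam,X)-uv)
        return np.array(r)
    q=least_squares(f,list(x0)+([z0] if zfree else []))
    return q.x,f(q.x).reshape(-1,2)
E
python3 - <<'E'
from h import *
A=lambda u,v:np.array([100+u/6,160+v/6])
B=lambda u,v:np.array([405+u/4,190+v/4])
C=lambda u,v:np.array([190+u/4,255+v/4])
D=lambda u,v:np.array([300+u/6,165+v/6])
pl=[('t',(.06,.075,.008),A(185,143)),('t',(.06,-.075,.008),A(643,70)),('t',(-.06,-.075,.008),A(702,433)),('t',(-.06,.075,.008),A(237,507)),
('s',(.06,.075,.008),C(28,592)),('s',(-.06,.075,.008),C(355,603)),('s',(-.06,-.075,.008),C(396,320))]
for o in(pl,pl[:4],pl[4:]):
    x,r=fit(o);print('plate',x[:2],np.degrees(x[2]),r.round(1).tolist())
h=[('s',(.007,-.042,.171),C(197,40)),('s',(-.007,-.042,.171),C(235,42)),('s',(.007,.042,.171),C(153,182)),('s',(-.007,.042,.171),C(192,190)),
('t',(.007,.042,.171),A(78,200)),('t',(.007,-.042,.171),A(387,148)),]
for o in(h,h[:4],h[4:]):
    x,r=fit(o);print('handle',x[:2],np.degrees(x[2]),r.round(1).tolist())
x,r=fit(h,zfree=True);print(x,r.round(1).tolist())
p=[('t',(.075,.08,.045),B(64,84)),('t',(.075,-.08,.045),B(408,60)),('t',(-.075,-.08,.045),B(440,384)),('t',(-.075,.08,.045),B(92,408)),
('s',(.075,-.08,.045),D(158,90)),('s',(-.075,-.08,.045),D(508,114)),('s',(-.075,.08,.045),D(498,295)),('s',(.075,.08,.045),D(108,263))]
for o in(p,p[:4],p[4:]):
    x,r=fit(o,x0=(.5,-.3,0));print('pan',x[:2],np.degrees(x[2]),r.round(1).tolist())
print([ray('t',u,.171) for u in((295,255),(347,258))])
print(-R['t'].T@T['t'])
E
```

```text
plate [0.59066765 0.28064387] 11.166646628959068 [[-2.1, 0.8], [-0.8, 0.1], [-1.2, 1.0], [-2.0, 1.8], [-1.5, -2.9], [-0.1, -2.0], [-0.3, -2.6]]
plate [0.59256387 0.2778171 ] 11.01563705261374 [[-0.5, -0.3], [0.8, -0.7], [0.3, 0.2], [-0.6, 0.8]]
plate [0.58824162 0.28490549] 11.419482371312336 [[-1.0, -0.2], [0.9, 0.6], [0.2, -0.8]]
handle [0.58898904 0.28266108] 10.892390506287278 [[-0.1, -2.2], [-0.0, -2.4], [-0.9, -1.7], [-0.0, -3.2], [-4.1, 1.2], [-1.7, 1.2]]
handle [0.58667827 0.28764023] 11.176381765400677 [[-0.0, -0.1], [0.1, -0.3], [-0.5, 0.9], [0.4, -0.7]]
handle [0.59100293 0.27822916] 11.290789751670586 [[-1.1, 0.2], [1.2, -0.2]]
[ 0.59064978  0.28028033  0.19511718 -0.00599516] [[-0.4, 0.1], [-0.4, -0.0], [-0.8, 0.6], [-0.0, -1.0], [-0.7, 1.0], [1.1, 0.8]]
pan [ 0.52655168 -0.27211266] 5.6782232135900275 [[-1.0, 0.5], [-0.4, 0.4], [-0.1, 1.1], [-0.8, 1.5], [-1.0, -2.1], [-0.3, -2.0], [-0.8, -2.2], [-1.7, -1.9]]
pan [ 0.52821174 -0.27313852] 5.547360717008338 [[-0.3, -0.5], [0.3, -0.4], [0.3, 0.3], [-0.3, 0.5]]
pan [ 0.52248506 -0.2624123 ] 5.944352624427799 [[-0.4, -0.4], [0.7, -0.3], [0.6, -0.0], [-0.8, 0.3]]
[array([0.50203526, 0.03433089, 0.171     ]), array([ 0.49958278, -0.04584275,  0.171     ])]
[ 0.47270529 -0.00546059  0.86906063]
```

```bash
cat >> h.py <<'E'
from scipy.spatial.transform import Rotation as Ro
def go(p,yaw):
    from bench import observe
    o=observe(); Rc=Ro.from_euler('xyz',o['tcp_rot'],degrees=True)
    Rt=Ro.from_euler('xyz',[180,0,yaw],degrees=True)
    print('t',o['clock'],'pos',o['position'].round(4),o['tcp_rot'].round(2),'F',o['force'].round(2),'op',round(o['opening'],4))
    print('shift',(Rc.inv().apply(np.array(p)-o['position'])).round(4),'turn',(Rc.inv()*Rt).as_rotvec().round(4))
E
python3 -c "
from h import *
go((.42,-.14,.34),11.2)"
```

```text
t 0.1 pos [ 0.2437 -0.575   0.2914] [-1.7998e+02  1.1000e-01 -6.7040e+01] F [ 0.29 -0.46  0.06] op 0.0872
shift [-0.3318 -0.332  -0.0479] turn [-1.6000e-03  1.3000e-03 -1.3655e+00]
```

```bash
python3 -m creep '[[-1,[-0.04,-0.04,-0.02],[0,0,-0.17]],[-1,[-0.083,-0.083,-0.03],[0,0,-0.34]],[-1,[-0.125,-0.125,-0.04],[0,0,-0.51]],[-1,[-0.166,-0.166,-0.048],[0,0,-0.68]],[-1,[-0.208,-0.208,-0.048],[0,0,-0.85]],[-1,[-0.25,-0.25,-0.048],[0,0,-1.02]],[-1,[-0.29,-0.29,-0.048],[0,0,-1.19]],[-1,[-0.332,-0.332,-0.048],[0,0,-1.365]]]'; python3 -c "
from h import *
go((.59,.28,.30),11.2)"
```

```text
clock: 1.1
position: [0.4203, -0.1381, 0.3401]
tcp_rot: [-179.9, -0.0, 11.5]
force: [1.0, -1.0, -0.8]
opening: 0.0872
t 1.1 pos [ 0.4203 -0.1381  0.3401] [-1.7989e+02 -1.0000e-02  1.1470e+01] F [ 1.03 -1.04 -0.79] op 0.0872
shift [ 0.2495 -0.3759  0.0408] turn [-0.0019 -0.0001  0.0047]
```

```bash
python3 -m creep '[[-1,[0.031,-0.047,0],[0,0,0]],[-1,[0.062,-0.094,0],[0,0,0]],[-1,[0.093,-0.141,0],[0,0,0]],[-1,[0.125,-0.188,0],[0,0,0]],[-1,[0.156,-0.235,0],[0,0,0]],[-1,[0.187,-0.282,0.01],[0,0,0]],[-1,[0.218,-0.329,0.02],[0,0,0.004]],[-1,[0.249,-0.376,0.041],[0,0,0.004]]]'; python3 - <<'E'
from h import *
go((.59,.28,.30),11.2)
from bench import cams,observe
import cv2
for n in("side","top"):
    cv2.imwrite(f"pics/{n}1.png",cams.grab_frame(n)["pixels"][:,:,::-1])
P=observe()['position']
print(P,[proj(c,P-np.array([0,0,.07])) for c in 'st'],[proj(c,np.array([.59,.28,.171])) for c in 'st'])
s=cv2.imread("pics/side1.png");cv2.imwrite("pics/e.png",cv2.resize(s[190:420,150:350],None,fx=2.6,fy=2.6,interpolation=2))
E
```

```text
clock: 2.1
position: [0.5904, 0.2819, 0.2999]
tcp_rot: [-179.9, -0.1, 11.2]
force: [0.5, -0.5, 0.5]
opening: 0.0872
t 2.1 pos [0.5904 0.2819 0.2999] [-1.799e+02 -1.100e-01  1.125e+01] F [ 0.45 -0.51  0.52] op 0.0872
shift [-0.0007  0.0018 -0.0001] turn [-0.0017 -0.0019  0.0009]
[0.5893081  0.28453775 0.295911  ] [array([234.79009708, 247.26089283]), array([119.64266116, 187.5642877 ])] [array([238.62709299, 278.8620579 ]), array([138.24574977, 194.00328795])]
```

View pics/e.png

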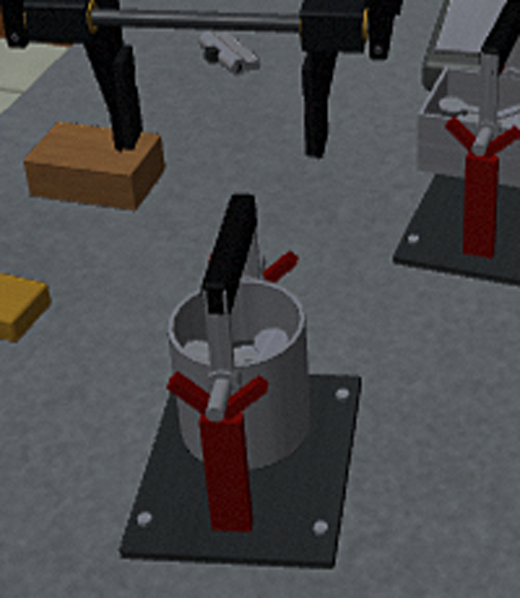

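View pics/top1.png

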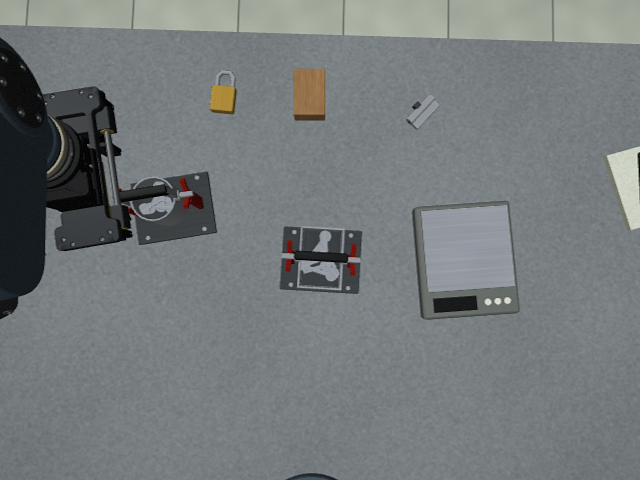

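```bash
python3 -c "
from h import *
go((.591,.279,.211),11.2)"
```

```text
t 2.2 pos [0.5893 0.2845 0.2959] [-179.8     0.2    11.51] F [-0.68 -0.22  0.08] op 0.0874
shift [0.0009 0.0061 0.0849] turn [-0.0035  0.0036  0.0054]
```

```bash
python3 -m creep '[[-1,[0.001,0.005,0.015],[0,0,0.005]],[-1,[0.001,0.006,0.03],[0,0,0.005]],[-1,[0.001,0.006,0.045],[0,0,0.005]],[-1,[0.001,0.006,0.058],[0,0,0.005]],[-1,[0.001,0.006,0.07],[0,0,0.005]],[-1,[0.001,0.006,0.078],[0,0,0.005]],[-1,[0.001,0.006,0.084],[0,0,0.005]],[-1,[0.001,0.006,0.085],[0,0,0.005]]]'; python3 - <<'E'
from h import *
from bench import cams
import cv2
for n in("side",):
    cv2.imwrite(f"pics/{n}2.png",cams.grab_frame(n)["pixels"][:,:,::-1])
s=cv2.imread("pics/side2.png");cv2.imwrite("pics/f.png",cv2.resize(s[220:420,150:350],None,fx=3,fy=3,interpolation=2))
go((.591,.279,.211),11.2)
E
```

```text
clock: 3.2
position: [0.5911, 0.2792, 0.2106]
tcp_rot: [-179.8, 0.2, 11.2]
force: [-0.3, -0.1, -0.3]
opening: 0.0872
t 3.25 pos [0.5912 0.2792 0.2108] [-179.8     0.2    11.23] F [ 1.19 -0.27  0.64] op 0.0869
shift [-0.0002  0.0002 -0.0002] turn [-0.0035  0.0035  0.0006]
```

View pics/f.png

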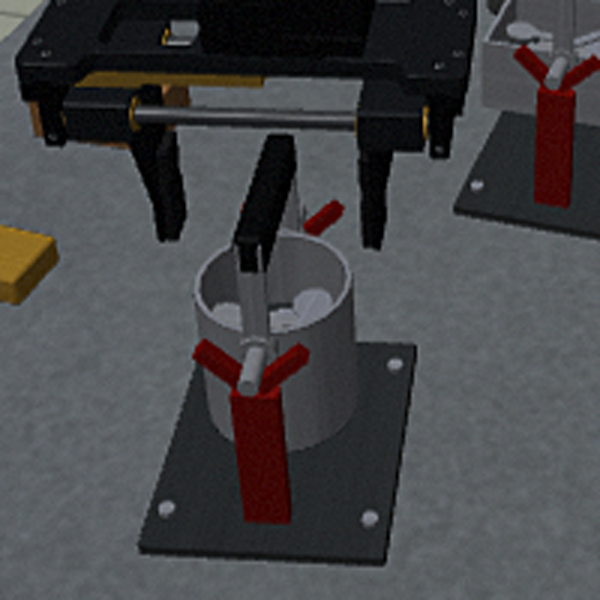

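```bash
python3 -m creep '[[-0.6,[0.001,0,0],[0.0,0,0]],[-0.3,[0.001,0,0],[0,0,0]],[0,[0.001,0,0],[0,0,0]],[0.2,[0.001,0,0],[0,0,0]],[0.4,[0.001,0,0],[0,0,0]],[0.5,[0.001,0,0],[0,0,0]],[0.55,[0.001,0,0],[0,0,0]],[0.6,[0.001,0,0],[0,0,0]]]'; python3 - <<'E'
from h import *
from bench import cams
import cv2
for n in("side",):
    cv2.imwrite(f"pics/{n}3.png",cams.grab_frame(n)["pixels"][:,:,::-1])
s=cv2.imread("pics/side3.png");cv2.imwrite("pics/g.png",cv2.resize(s[250:350,190:290],None,fx=6,fy=6,interpolation=2))
go((.591,.279,.211),11.2)
E
```

```text
clock: 4.25
position: [0.5921, 0.2794, 0.2108]
tcp_rot: [-179.8, 0.2, 11.2]
force: [-0.6, -0.5, 0.8]
opening: 0.0202
t 4.3 pos [0.5921 0.2794 0.2108] [-179.8     0.2    11.23] F [-0.16 -0.61  0.12] op 0.0191
shift [-0.0012  0.0002 -0.0002] turn [-0.0036  0.0036  0.0005]
```

View pics/g.png

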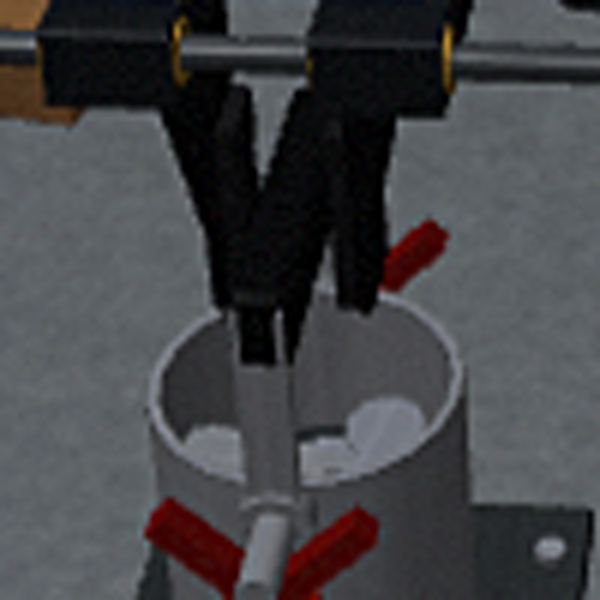

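```bash
python3 -m creep '[[0.65,[0,0,0],[0,0,0]],[0.7,[0,0,0],[0,0,0]],[0.75,[0,0,0],[0,0,0]],[0.8,[0,0,0],[0,0,0]],[0.9,[0,0,0],[0,0,0]],[1,[0,0,0],[0,0,0]],[1,[0,0,0],[0,0,0]],[1,[0,0,0],[0,0,0]]]'; python3 - <<'E'
from h import *
go((.591,.279,.211),11.2)
E
```

```text
clock: 5.3
position: [0.5923, 0.2794, 0.2108]
tcp_rot: [-179.8, 0.2, 11.2]
force: [0.9, 1.0, -0.9]
opening: 0.0136
t 5.3 pos [0.5923 0.2794 0.2108] [-1.798e+02  1.700e-01  1.123e+01] F [ 0.9   1.02 -0.92] op 0.0136
shift [-0.0014  0.0002 -0.0002] turn [-0.0036  0.003   0.0005]
```

Gripped (opening 13.6 mm), low forces. Lift slowly: 24 mm first.

```bash
python3 -m creep '[[1,[0,0,-0.001],[0,0,0]],[1,[0,0,-0.003],[0,0,0]],[1,[0,0,-0.006],[0,0,0]],[1,[0,0,-0.01],[0,0,0]],[1,[0,0,-0.014],[0,0,0]],[1,[0,0,-0.018],[0,0,0]],[1,[0,0,-0.022],[0,0,0]],[1,[0,0,-0.025],[0,0,0]]]'; python3 - <<'E'
from h import *
from bench import cams
import cv2
for n in("side",):
    cv2.imwrite(f"pics/{n}4.png",cams.grab_frame(n)["pixels"][:,:,::-1])
s=cv2.imread("pics/side4.png");cv2.imwrite("pics/i.png",cv2.resize(s[200:400,170:320],None,fx=3,fy=3,interpolation=2))
go((.591,.279,.42),11.2)
E
```

```text
clock: 6.3
position: [0.5924, 0.2794, 0.2362]
tcp_rot: [-179.8, 0.2, 11.2]
force: [-0.2, 1.0, -5.0]
opening: 0.0138
t 6.35 pos [0.5926 0.2794 0.2366] [-1.7979e+02  1.2000e-01  1.1230e+01] F [ 0.01  0.28 -5.47] op 0.0133
shift [-0.0021 -0.0006 -0.1834] turn [-0.0036  0.0021  0.0005]
```

View pics/i.png

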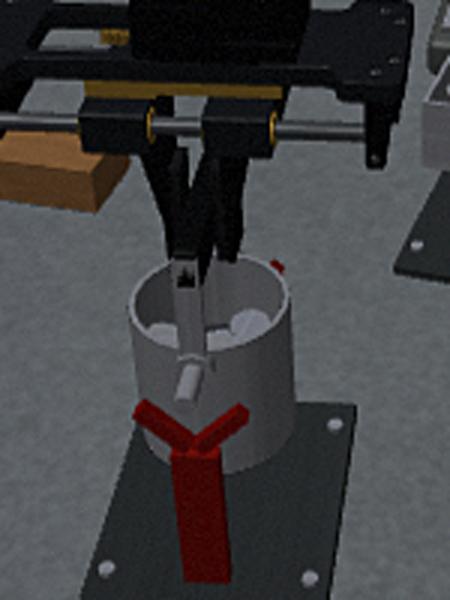

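The bucket hangs upright in the grip (handle at crop (187,275), pin at (187,382) above the notch) and carries 5 N. I'll carry on lifting.

```bash
python3 -m creep '[[1,[0,0,-0.008],[0,0,0]],[1,[0,0,-0.025],[0,0,0]],[1,[0,0,-0.05],[0,0,0]],[1,[0,0,-0.08],[0,0,0]],[1,[0,0,-0.115],[0,0,0]],[1,[0,0,-0.15],[0,0,0]],[1,[0,0,-0.175],[0,0,0]],[1,[0,0,-0.185],[0,0,0]]]'; python3 - <<'E'
from h import *
from bench import cams
import cv2
for n in("side",):
    cv2.imwrite(f"pics/{n}5.png",cams.grab_frame(n)["pixels"][:,:,::-1])
go((.528,-.273,.42),11.2)
E
```

```text
clock: 7.35
position: [0.5935, 0.279, 0.4249]
tcp_rot: [-179.8, -0.2, 11.2]
force: [0.1, -0.5, -5.6]
opening: 0.0138
t 7.4 pos [0.5935 0.279  0.425 ] [-1.7977e+02 -1.6000e-01  1.1230e+01] F [ 0.52  0.25 -4.54] op 0.0135
shift [-0.1717  0.5287  0.0025] turn [-0.004  -0.0028  0.0006]
```

View pics/side5.png

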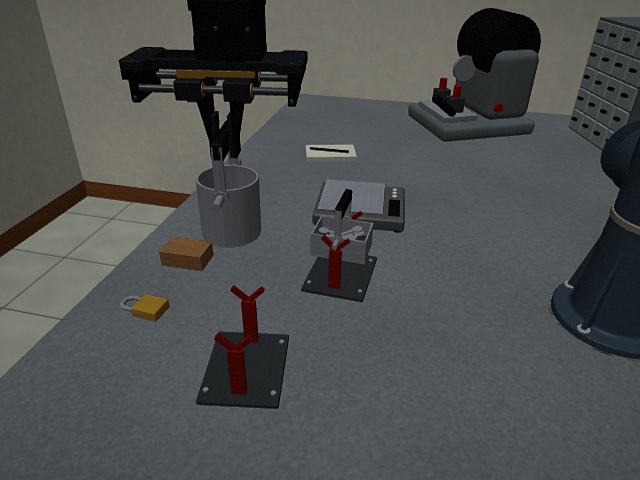

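```bash
python3 -m creep '[[1,[-0.001,0.003,0],[0,0,0]],[1,[-0.003,0.009,0],[0,0,0]],[1,[-0.006,0.019,0],[0,0,0]],[1,[-0.011,0.033,0],[0,0,0]],[1,[-0.017,0.051,0],[0,0,0]],[1,[-0.024,0.073,0],[0,0,0]],[1,[-0.032,0.098,0],[0,0,0]],[1,[-0.04,0.124,0],[0,0,0]]]'; python3 -c "
from h import *
go((.528,-.273,.42),11.2)"
```

```text
clock: 8.4
position: [0.578, 0.1474, 0.4246]
tcp_rot: [-179.8, -0.2, 11.2]
force: [-0.4, -0.4, -6.0]
opening: 0.0138
t 8.4 pos [0.578  0.1474 0.4246] [-1.7981e+02 -1.7000e-01  1.1200e+01] F [-0.37 -0.42 -6.01] op 0.0138
shift [-0.1307  0.4027  0.0029] turn [-0.0034 -0.003   0.    ]
```

```bash
python3 -m creep '[[1,[-0.009,0.027,0],[0,0,0]],[1,[-0.018,0.055,0],[0,0,0]],[1,[-0.027,0.083,0],[0,0,0]],[1,[-0.036,0.111,0],[0,0,0]],[1,[-0.045,0.139,0],[0,0,0]],[1,[-0.054,0.167,0],[0,0,0]],[1,[-0.063,0.195,0],[0,0,0]],[1,[-0.072,0.223,0],[0,0,0]]]'; python3 -c "
from h import *
go((.528,-.273,.42),11.2)"
```

```text
clock: 9.4
position: [0.5498, -0.0874, 0.424]
tcp_rot: [-179.8, -0.2, 11.1]
force: [0.5, 0.1, -5.5]
opening: 0.0141
t 9.4 pos [ 0.5498 -0.0874  0.424 ] [-179.85   -0.19   11.15] F [ 0.46  0.06 -5.54] op 0.0141
shift [-0.0572  0.1779  0.0033] turn [-0.0027 -0.0034 -0.0009]
```

```bash
python3 -m creep '[[1,[-0.009,0.028,0],[0,0,0]],[1,[-0.018,0.056,0],[0,0,0]],[1,[-0.027,0.084,0],[0,0,0]],[1,[-0.036,0.111,0],[0,0,0]],[1,[-0.044,0.135,0],[0,0,0]],[1,[-0.05,0.155,0],[0,0,0]],[1,[-0.055,0.17,0],[0,0,0]],[1,[-0.057,0.178,0],[0,0,0]]]'; python3 - <<'E'
from h import *
from bench import cams
import cv2
for n in("side","top"):
    cv2.imwrite(f"pics/{n}6.png",cams.grab_frame(n)["pixels"][:,:,::-1])
s=cv2.imread("pics/side6.png");cv2.imwrite("pics/j.png",cv2.resize(s[20:240,290:450],None,fx=2.7,fy=2.7,interpolation=2))
go((.528,-.273,.221),11.2)
E
```

```text
clock: 10.4
position: [0.5279, -0.274, 0.4233]
tcp_rot: [-179.8, -0.2, 11.1]
force: [1.5, 0.2, -5.5]
opening: 0.0136
t 10.5 pos [ 0.5282 -0.2738  0.4233] [-179.85   -0.2    11.1 ] F [-0.63  0.57 -4.68] op 0.0137
shift [-0.0008 -0.0003  0.2023] turn [-0.0026 -0.0035 -0.0017]
```

View pics/j.png

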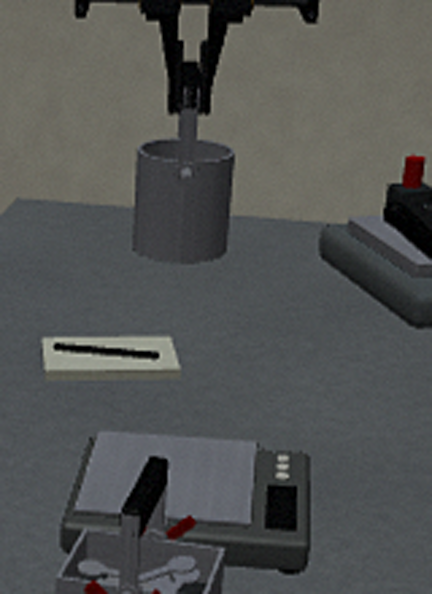

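View pics/top6.png

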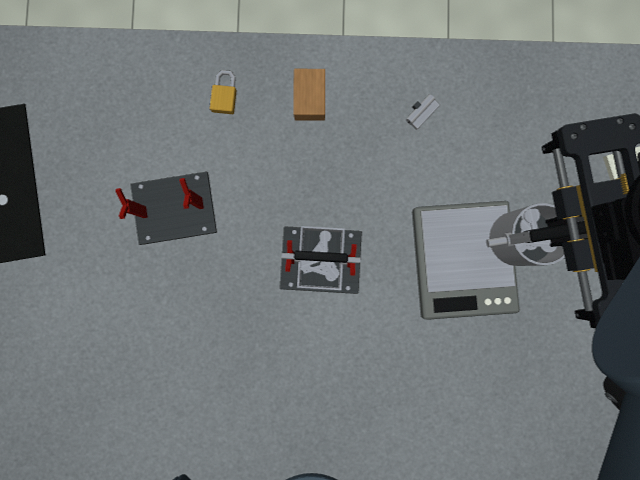

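```bash
python3 - <<'E'
from h import *
import cv2
c=np.array([.528,-.273,.4233-.051-.125]);y=np.radians(11.1)
for tilt in(-8,0,8):
    M=Ro.from_euler('z',y)*Ro.from_euler('x',tilt,degrees=True)
    G=c+[0,0,.125]
    f=lambda L:G+M.apply(np.array(L)-[0,0,.125])
    a=np.linspace(0,6.283,60)
    for cam in 'st':
        bot=np.array([proj(cam,f((.038*np.cos(t),.038*np.sin(t),0))) for t in a]);rim=np.array([proj(cam,f((.038*np.cos(t),.038*np.sin(t),.078))) for t in a])
        print(tilt,cam,'pin+',proj(cam,f((0,.066,.07))).round(1),'bot',bot.min(0).round(1),bot.max(0).round(1),'rim',rim.min(0).round(1),rim.max(0).round(1))
s=cv2.imread("pics/side6.png");cv2.imwrite("pics/k.png",cv2.resize(s[40:125,325:390],None,fx=7,fy=7,interpolation=2))
s=cv2.imread("pics/top6.png");cv2.imwrite("pics/l.png",cv2.resize(s[190:280,475:585],None,fx=6,fy=6,interpolation=2))
E
```

```text
-8 s pin+ [357.9  89.2] bot [338.6 100.2] [372.9 115.2] rim [339.7  66.1] [375.7  79.9]
-8 t pin+ [491.  243.7] bot [499.2 210.2] [557.1 265.3] rim [515.5 202.6] [581.9 265.4]
0 s pin+ [358.2  86. ] bot [338.5 105.3] [373.2 115.9] rim [339.7  69.5] [375.8  78.4]
0 t pin+ [487.  244.3] bot [487.8 212.5] [542.7 267.4] rim [511.6 203.7] [574.3 266.3]
8 s pin+ [358.5  81.9] bot [338.4 109.4] [373.7 115.5] rim [339.7  72.6] [376.   76.3]
8 t pin+ [484.3 244.8] bot [477.3 214.5] [528.8 269.5] rim [508.5 204.6] [566.6 267.2]
```

View pics/k.png

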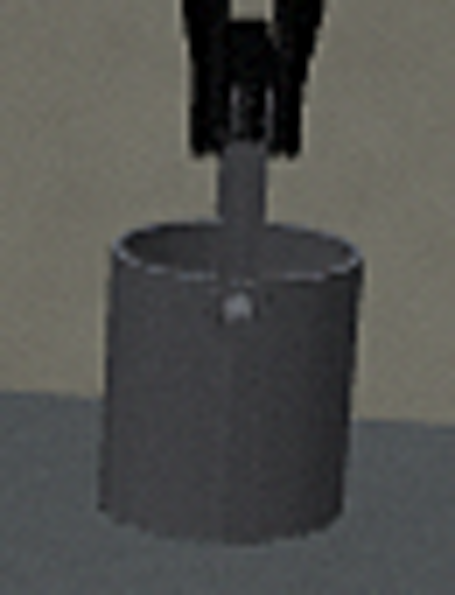

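View pics/l.png

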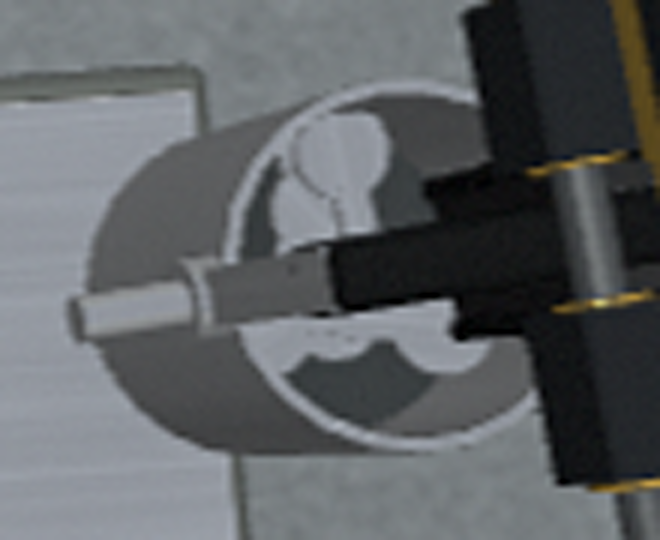

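```bash
python3 -m creep '[[1,[0,0,0.01],[0,0,0]],[1,[0,0,0.03],[0,0,0]],[1,[0,0,0.06],[0,0,0]],[1,[0,0,0.095],[0,0,0]],[1,[0,0,0.13],[0,0,0]],[1,[0,0,0.157],[0,0,0]],[1,[0,0,0.175],[0,0,0]],[1,[0,0,0.183],[0,0,0]]]'; python3 - <<'E'
from h import *
from bench import cams
import cv2
for n in("side","top"):
    cv2.imwrite(f"pics/{n}7.png",cams.grab_frame(n)["pixels"][:,:,::-1])
s=cv2.imread("pics/side7.png");cv2.imwrite("pics/m.png",cv2.resize(s[100:240,290:420],None,fx=4,fy=4,interpolation=2))
go((.528,-.272,.221),11.2)
E
```

```text
clock: 11.5
position: [0.5284, -0.2719, 0.2386]
tcp_rot: [-179.7, -0.1, 11.2]
force: [0.4, 0.9, -5.0]
opening: 0.0138
t 11.6 pos [ 0.5286 -0.2724  0.2393] [-1.7975e+02 -1.2000e-01  1.1150e+01] F [ 0.18  0.51 -5.89] op 0.014
shift [-0.0005 -0.0004  0.0183] turn [-0.0043 -0.0021 -0.0008]
```

View pics/m.png

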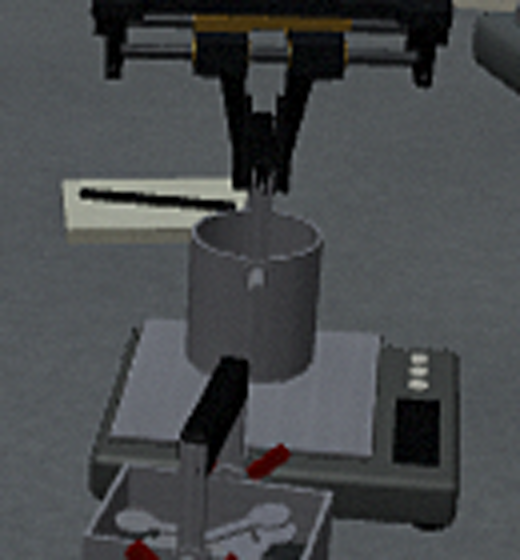

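View pics/top7.png

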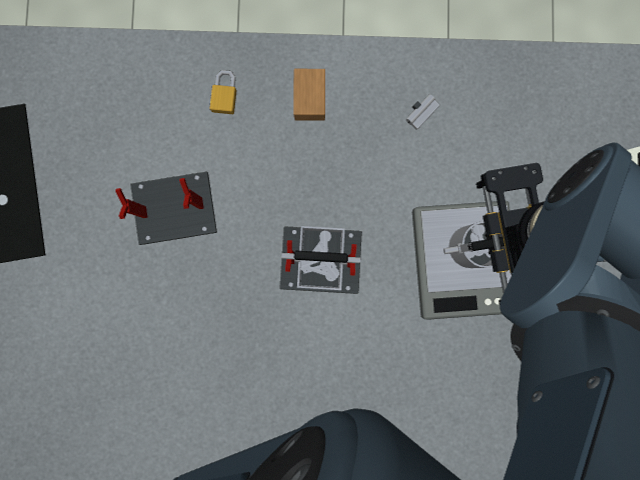

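Bucket upright, about 18 mm above the pan and centred. Lowering gently.

```bash
python3 -m creep '[[1,[0,0,0.003],[0,0,0]],[1,[0,0,0.006],[0,0,0]],[1,[0,0,0.009],[0,0,0]],[1,[0,0,0.011],[0,0,0]],[1,[0,0,0.013],[0,0,0]],[1,[0,0,0.014],[0,0,0]],[1,[0,0,0.015],[0,0,0]],[1,[0,0,0.015],[0,0,0]]]'; python3 -c "
from h import *
go((.528,-.272,.221),11.2)"
```

```text
clock: 12.6
position: [0.5285, -0.2723, 0.2243]
tcp_rot: [-179.7, -0.1, 11.1]
force: [0.4, 0.1, -5.7]
opening: 0.0138
t 12.6 pos [ 0.5285 -0.2723  0.2243] [-1.7975e+02 -1.2000e-01  1.1150e+01] F [ 0.38  0.11 -5.71] op 0.0138
shift [-0.0005 -0.0004  0.0033] turn [-0.0044 -0.002  -0.0009]
```

```bash
python3 -m creep '[[1,[0,0,0.0005],[0,0,0]],[1,[0,0,0.001],[0,0,0]],[1,[0,0,0.0015],[0,0,0]],[1,[0,0,0.002],[0,0,0]],[1,[0,0,0.0025],[0,0,0]],[1,[0,0,0.003],[0,0,0]],[1,[0,0,0.0033],[0,0,0]],[1,[0,0,0.0035],[0,0,0]]]'; python3 -c "
from h import *
go((.528,-.272,.220),11.2)"
```

```text
clock: 13.6
position: [0.5288, -0.2723, 0.2212]
tcp_rot: [-179.8, -0.2, 11.1]
force: [0.2, 0.6, -1.6]
opening: 0.0134
t 13.6 pos [ 0.5288 -0.2723  0.2212] [-1.7978e+02 -1.5000e-01  1.1150e+01] F [ 0.17  0.55 -1.64] op 0.0134
shift [-0.0007 -0.0005  0.0012] turn [-0.0039 -0.0026 -0.0009]
```

```bash
python3 -m creep '[[1,[0,0,0.0003],[0,0,0]],[1,[0,0,0.0005],[0,0,0]],[1,[0,0,0.0007],[0,0,0]],[1,[0,0,0.0008],[0,0,0]],[1,[0,0,0.0009],[0,0,0]],[1,[0,0,0.001],[0,0,0]],[1,[0,0,0.001],[0,0,0]],[1,[0,0,0.001],[0,0,0]]]'; python3 - <<'E'
from h import *
from bench import cams
import cv2
s=cams.grab_frame("side")["pixels"][:,:,::-1];cv2.imwrite("pics/n.png",cv2.resize(s[100:240,290:420],None,fx=4,fy=4,interpolation=2))
go((.528,-.272,.220),11.2)
E
```

```text
clock: 14.6
position: [0.5292, -0.2724, 0.221]
tcp_rot: [-179.8, -0.2, 11.1]
force: [-0.3, 1.7, 5.8]
opening: 0.0138
t 14.65 pos [ 0.5292 -0.2724  0.221 ] [-179.82   -0.22   11.15] F [0.45 2.63 5.49] op 0.0135
shift [-0.0011 -0.0006  0.001 ] turn [-0.0032 -0.0038 -0.0009]
```

View pics/n.png

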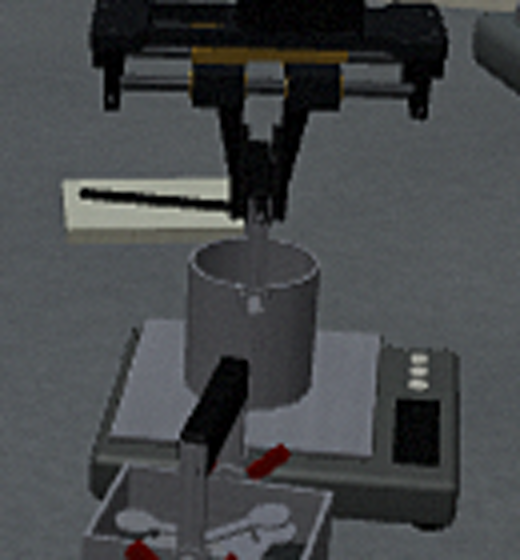

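The bucket stands flat on the pan (crop base at (250,405), pan spanning 115–380), with the pan now taking its weight plus a little push. Releasing.

```bash
python3 -m creep '[[0.8,[0,0,-0.0005],[0,0,0]],[0.6,[0,0,-0.0005],[0,0,0]],[0.4,[0,0,-0.0005],[0,0,0]],[0.1,[0,0,-0.0005],[0,0,0]],[-0.3,[0,0,-0.0005],[0,0,0]],[-0.7,[0,0,-0.0005],[0,0,0]],[-1,[0,0,-0.0005],[0,0,0]],[-1,[0,0,-0.0005],[0,0,0]]]'; python3 -c "
from h import *
go((.528,-.272,.36),11.2)"
```

```text
clock: 15.65
position: [0.5292, -0.2724, 0.2215]
tcp_rot: [-179.8, -0.2, 11.1]
force: [0.3, -0.8, 0.0]
opening: 0.0682
t 15.65 pos [ 0.5292 -0.2724  0.2215] [-179.82   -0.22   11.15] F [ 0.26 -0.76  0.01] op 0.0682
shift [-0.0006 -0.001  -0.1385] turn [-0.0031 -0.0038 -0.0009]
```

```bash
python3 -m creep '[[-1,[0,0,0],[0,0,0]],[-1,[0,0,-0.005],[0,0,0]],[-1,[0,0,-0.02],[0,0,0]],[-1,[0,0,-0.045],[0,0,0]],[-1,[0,0,-0.075],[0,0,0]],[-1,[0,0,-0.105],[0,0,0]],[-1,[0,0,-0.13],[0,0,0]],[-1,[0,0,-0.14],[0,0,0]]]'
python3 -m creep '[[-1,[0,0.03,0],[0,0,0]],[-1,[0,0.07,0],[0,0,0]],[-1,[0,0.12,0],[0,0,0]],[-1,[0,0.16,0],[0,0,0]],[-1,[0,0.19,0],[0,0,0]],[-1,[0,0.2,0],[0,0,0]],[-1,[0,0.2,0],[0,0,0]],[-1,[0,0.2,0],[0,0,0]]]'; python3 - <<'E'
from h import *
from bench import cams
import cv2
s=cams.grab_frame("side")["pixels"][:,:,::-1];cv2.imwrite("pics/o.png",cv2.resize(s[100:340,270:430],None,fx=2.5,fy=2.5,interpolation=2))
s=cams.grab_frame("top")["pixels"][:,:,::-1];cv2.imwrite("pics/p.png",s);cv2.imwrite("pics/q.png",cv2.resize(s[190:325,405:530],None,fx=4,fy=4,interpolation=2))
go((.528,-.272,.36),11.2)
for z in(.045,.123):
  a=np.linspace(0,6.283,60);b=np.array([proj('t',np.array([.528+.038*np.cos(t),-.273+.038*np.sin(t),z])) for t in a])
  print(z,(b.min(0)-[405,190])*4,(b.max(0)-[405,190])*4)
E
```

```text
clock: 16.65
position: [0.5293, -0.2733, 0.3644]
tcp_rot: [180.0, -0.4, 11.2]
force: [0.1, -1.1, -0.6]
opening: 0.0871
clock: 17.65
position: [0.568, -0.468, 0.3646]
tcp_rot: [-180.0, -0.4, 11.2]
force: [-0.4, 0.5, -0.6]
opening: 0.0868
t 17.75 pos [ 0.5681 -0.4681  0.3649] [180.    -0.39  11.23] F [0.25 0.46 0.78] op 0.0869
shift [-0.0012 -0.2001  0.0049] turn [ 0.     -0.0068  0.0004]
0.045 [167.70058096 150.53581361] [333.8669525 316.7963307]
0.123 [220.2874172  131.02906965] [403.66577079 314.47068179]
```

View pics/o.png

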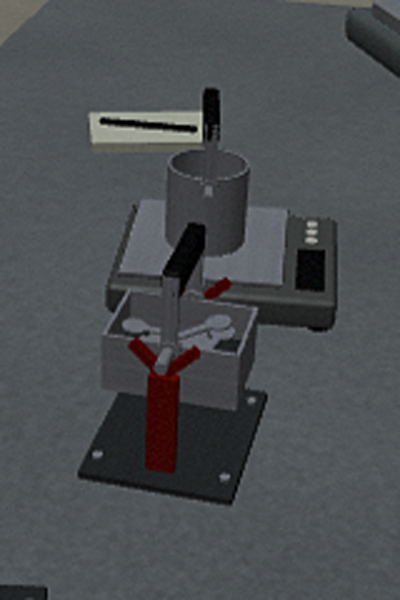

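View pics/q.png

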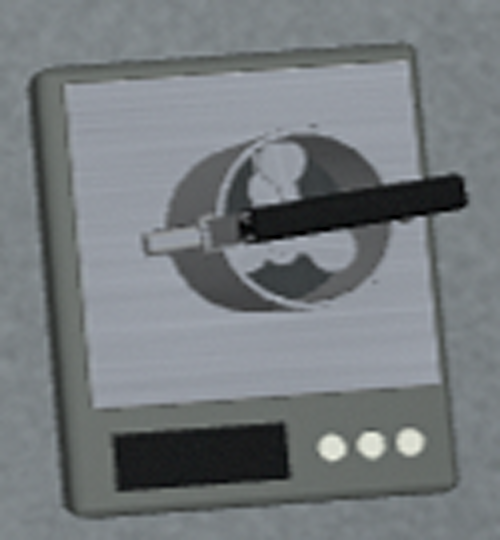

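View pics/p.png

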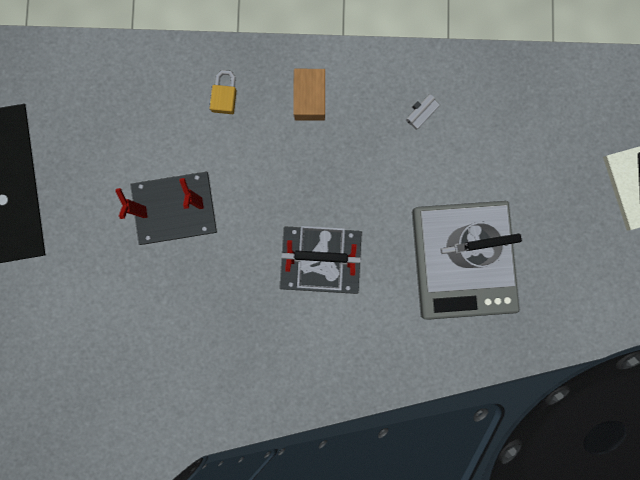

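```bash
python3 -c "
from bench import finish_job
print(finish_job())"
```

```text
the job is handed in; nothing more can be done
None
```

I lifted the round bucket upright out of its forks by the handle bar and carried it high over the oblong bucket. I then lowered it onto the scale's pan, let go only once it was resting there, and handed the job in at about 17.8 s. No verdict was reported.

**Last checks:**
- **Position:** in the final top picture the bucket's base edges lie within about 2 mm of where they should be for the pan centre I measured, about (0.528, -0.273). It stands upright.
- **Release:** before I let go, the vertical wrist force had gone from about -5.5 N (the bucket's weight) to +5.5 N, so the pan was carrying it. The gripper is now open and about 0.2 m away.
- **Oblong bucket:** it looks unmoved in both cameras.
- **Cradle forces:** the wrist force changed only by the bucket's weight during the lift, so there was no sign of catching. I could not measure the cradle contact force directly.

**Disagreement:** the side camera's picture sat about 2 pixels lower than its calibration predicted, which put positions 7–10 mm apart in y between the two cameras. The fingertips showed about the same offset in that camera, so I relied mainly on the top camera.

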